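# Sweep the inspected chestnuts off the board into the sample pan

## Robot

A 7-joint arm with a two-finger parallel gripper is mounted at the origin on the work surface. World frame = base frame: x ahead of the robot, y to its left, z up, the work surface at z = 0. Lengths are in m, angles in rad, forces in N, time in s.
With the tool pointing down it reaches from about 0.425 to 0.925 m from the base axis. Payload 6.8 kg.
Tool frame: the origin (TCP) lies on the front face of the gripper's body, between the roots of the fingers; the fingertips stand 73 mm ahead of it and the grasp point (between the pads) lies 54 mm ahead of it (bot.grasp_offset is the z of the grasp point in the tool frame, in m); z points along the fingers, x is the direction in which the jaws open and shut, and the axes are right-handed (so a half turn about z gives the same grasp; the last joint's range is limited). The gripper opens to 85 mm and grips with 20 to 120 N. Pads are 22 mm wide; open, the fingers measure 114 mm over their backs; the gripper's body (76 mm by 85 mm) begins 54 mm behind the grasp point. The pads swing forward as they close: fully open they stand 13 mm farther back than shut.
Start: joints at [-1.351, 0.477, 0.022, 1.555, -0.011, 1.109, -0.083], TCP at [0.217, 0.639, 0.304] pointing down, gripper open.
Joint ranges: [-2.96, 2.96], [-0.34, 2.1], [-1.41, 1.46], [0.24, 2.44], [-1.37, 4.51], [0.17, 1.92], [-2.96, 2.96]. Speed limits (rad/s): [2.39, 2.39, 3.14, 3.14, 3.14, 3.14, 3.14].

## Interface

Orientations are given as [roll, pitch, yaw] about the fixed x, y, z axes, in that order (R = Rz(yaw) Ry(pitch) Rx(roll)).
In Python, from cell import bot, optics gives the robot as it stands.
- The arm moves only by the tool jog_arm, never from a script. Its argument "increments" is text: rows parted by semicolons, each of 7 numbers parted by spaces: the shift along the world's x, y, z in cm, then the turn, a rotation vector about the world's x, y, z in degrees, then the finger opening in cm, from 0 to 8.54. In form: tx ty tz rx ry rz hand; .... A call has 1 to 10 rows; each row is the pose to reach, as a shift and turn from the pose commanded when the call began; what a row does not reach only later rows make up. A row lasts 1/10 s, in which the tool goes at most 50 mm and 8.59 degrees, less where a joint would pass 70% of its speed; a pose out of reach is approached as far as the arm can. A call with a gripper value outside its range is refused whole. The fingers move at their own pace and stop on an object; the grip force is fixed at half the most. Time passes only in rows, so rows that repeat a pose let the fingers close. It gives the time, the measured TCP pose, the force and the opening at its end, in the units of the state.
- bot.get_state(): the state, without advancing time (a new reading comes with each control period).
- optics.get_image(name): name is "scene" or "top" or "wrist"; returns a dict with "frame" (480x640x3 uint8, blue, green, red), "z_map" (480x640 float32, m along the optical axis (not along the pixel's ray), 0 where there is no reading), "fx", "fy", "cx", "cy" (pixels), "R" (3x3) and "t" (3): a world point X has camera coordinates R X + t. Camera axes: x right, y down, z forward; pixel columns grow to the right and rows downward; lengths in m; the calibration is good to about 2 mm. The wrist camera is an equidistant fisheye: a pixel r from the principal point sees the ray r / f radians off the axis. A picture is of the moment at which its call begins.
- bot.job_done(): hands the job in, once; it reports no verdict.
The state is a dict: "clock": time; "q": joint angles; "joint_velocities": joint speeds; "effort": joint torques, N m; "tcp_pos": TCP position; "tool_rot": TCP orientation; "force": force on the tool from outside, world axes, zero at the start; "ft_torque": the same for the moment, N m; "finger_gap": finger opening in m.
Only numpy, scipy, OpenCV 4.12 (cv2) and the standard library are available. Lean on these libraries where they do the work, as an engineer would, in place of code of your own. Each camera call takes 0.05 s, during which the arm holds its last target. There are 200 camera calls.

## Task

These four chestnuts have been inspected: sweep them along the board with your fingertips and over its open end into the undivided steel pan, none of them into the tray with three compartments at the other end. Push them gently, do not pick them up, squeeze them or press on them, and leave the magnifier, the vial, the forceps and everything on the bench standing or lying where they are.

Things in the scene. Friction and masses are not known exactly. Their poses are not given: they have to be found in the camera images.
- chestnut1_mid (a point): middle of chestnut 1 of 4: a brown chestnut of 11 to 20 g lying loose on its flat side on the board, about 34 mm long, 36 mm wide and 20 mm high, with a blunt tip and a pale scar at opposite ends; it slides and does not roll. This point is 10 mm above its flat underside, so 70 mm above the bench while it lies on the board
- chestnut2_mid (a point): middle of chestnut 2 of 4: a brown chestnut of 11 to 20 g lying loose on its flat side on the board, about 34 mm long, 36 mm wide and 20 mm high, with a blunt tip and a pale scar at opposite ends; it slides and does not roll. This point is 10 mm above its flat underside, so 70 mm above the bench while it lies on the board
- chestnut3_mid (a point): middle of chestnut 3 of 4: a brown chestnut of 11 to 20 g lying loose on its flat side on the board, about 34 mm long, 36 mm wide and 20 mm high, with a blunt tip and a pale scar at opposite ends; it slides and does not roll. This point is 10 mm above its flat underside, so 70 mm above the bench while it lies on the board
- chestnut4_mid (a point): middle of chestnut 4 of 4: a brown chestnut of 11 to 20 g lying loose on its flat side on the board, about 34 mm long, 36 mm wide and 20 mm high, with a blunt tip and a pale scar at opposite ends; it slides and does not roll. This point is 10 mm above its flat underside, so 70 mm above the bench while it lies on the board
- board: inspection board: fixed white plate 250 mm wide (its x), 320 mm long (its y). Origin on the bench under its centre; its upper face is 60 mm above the bench. Aluminium runners along both long sides (inner faces at x = +125 and -125 mm) stand 12 mm above the face; both short ends (y = +160, -160 mm) are open and level with it. Its y axis points to the robot's left, within 15 degrees
- pan: undivided stainless steel pan, open on top, 236 mm (its x) by 115 mm (its y) outside, 44 mm high, walls 3 mm; fixed. Origin under its centre on the bench, axes parallel to the board's. It stands at one open end of the board (either one), tucked 12 mm under it: what is pushed over that end drops in
- sectioned_tray: white plastic tray of the same outside size as the pan, split into three compartments by two walls; fixed, at the other open end of the board; same frame as the pan. For rejects: no chestnut belongs in it
- loupe: black round stand magnifier, 36 mm across and 40 mm tall, standing on the board among the chestnuts; loose. Origin under its centre, z up
- vial: small amber glass vial with white cap, 26 mm across and 51 mm tall, standing on the board by its long side nearest the robot; loose. Origin under its centre, z up
- forceps: steel forceps lying flat on the board along its far long side, 126 mm long (its y), about 12 mm wide (its x), 9 mm high; loose. Origin on the board under its middle
- wash_bottle: white plastic wash bottle, 62 mm across and 180 mm tall, on the bench to the left of the board; loose. Origin under its centre
- weighing_dish: shallow round aluminium dish, 70 mm across and 14 mm high, on the bench to the left of the board; loose. Origin under its centre
- tally_counter: round steel hand counter, 45 mm across and 38 mm tall with its button, on the bench to the right of the board; loose. Origin under its centre
- sample_jar: glass jar with aluminium lid, 70 mm across and 91 mm tall, with chestnuts closed inside it, on the bench to the right of the board; loose. Origin under its centre
Not all that is in view belongs to the job. Leave any blue or purple look-alike of the sample_jar alone.

How it is judged:
By the outcome, as a careful person would: the job done as asked, in the order asked, and still so for the second after the job is handed in, with the robot touching nothing.
It also fails if it takes over 64 s, if anything falls off the work surface, if the arm or the gripper's body presses on something with over 40 N, if the wrist force passes 120 N, or if a joint passes its speed limit or range.

## Working session

There is one attempt and no reset: what is moved stays moved. The work goes in short steps, Python scripts to look and compute and a tool call to move; the robot and the scene stay as the last step left them, time stands still between calls to the robot, and variables do not carry over. Pictures are saved under pics/ and viewed, about 8 in all and at most 12, crops included, and the job is handed in when it is done.

Besides the shell and the picture viewer there is one more tool, called after "Request:" as a command line: name --argument value ..., lists and objects as JSON in quotes. jog_arm: Moves the arm, as the interface text tells. Its arguments: {"type":"object","properties":{"increments":{"type":"string"}},"required":["increments"]}

```bash
mkdir -p pics; python3 - <<'E'
from cell import bot, optics
import cv2,numpy as np
for n in ("scene","top"):
    d=optics.get_image(n); cv2.imwrite(f"pics/{n}0.png",d["frame"]); np.savez(f"{n}0.npz",**d)
    print(n,d["fx"],d["fy"],d["cx"],d["cy"],d["R"].round(3).tolist(),d["t"].round(3))
s=bot.get_state();print(s["clock"],s["tcp_pos"],s["tool_rot"],s["finger_gap"])
E
```

```text
scene 583.8957611183763 583.8957611183763 322.58116421846097 241.82141533073 [[0.382, 0.924, 0.013], [0.762, -0.307, -0.57], [-0.523, 0.227, -0.822]] [-0.209 -0.306  1.83 ]
top 485.5904399704195 485.5904399704195 314.87177059929496 240.664731220583 [[0.026, -1.0, 0.003], [-0.994, -0.026, -0.109], [0.109, -0.001, -0.994]] [0.014 0.47  1.456]
0.1 [0.21719601 0.63866193 0.30302442] [3.14147831e+00 1.62832754e-03 1.24297327e+00] 0.08516713041180246
```

View pics/top0.png

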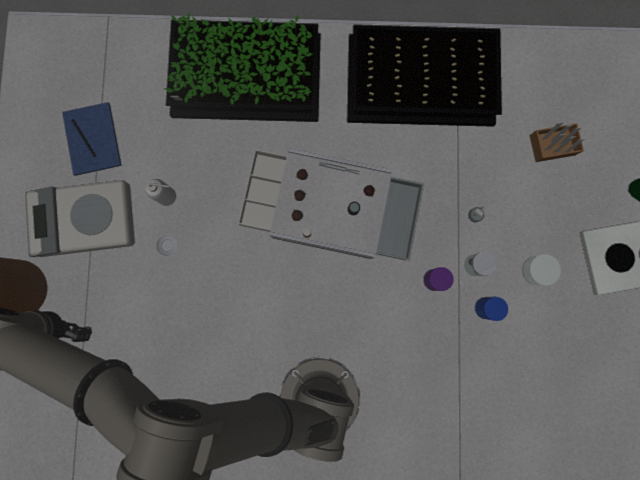

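View pics/scene0.png

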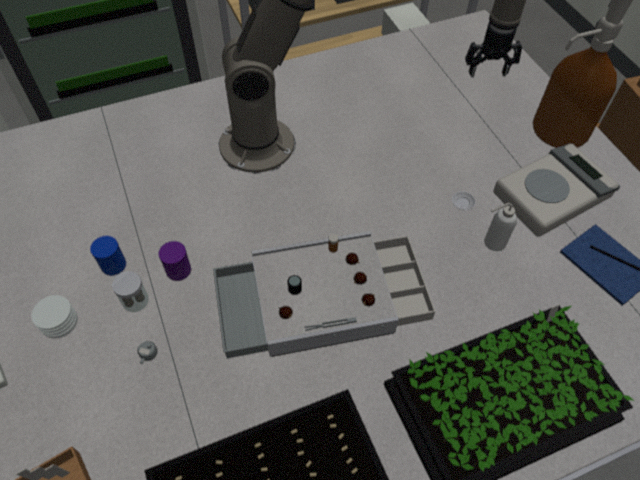

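Top view: the steel pan is at the right (400,220) and the three-compartment tray at the left (262,190). Candidate chestnuts are at (302,174), (299,195), (297,215) and (369,190). Look-alikes are the loupe at (354,208), the vial at (307,233), and the chestnuts inside the jar (482,263), with blue and purple look-alikes beside it. The forceps are at (340,167).

```bash
cat > h.py <<'E'
import cv2,numpy as np
def ray(d,uv,z):
    K=np.array([[d["fx"],0,d["cx"]],[0,d["fy"],d["cy"]],[0,0,1]]);R,t=d["R"],d["t"]
    c=-R.T@t; v=R.T@np.linalg.inv(K)@np.array([*uv,1.]); return c+v*(z-c[2])/v[2]
def proj(d,X):
    p=d["R"]@np.asarray(X)+d["t"]; return p[0]/p[2]*d["fx"]+d["cx"],p[1]/p[2]*d["fy"]+d["cy"]
E
python3 - <<'E'
from h import *
d=dict(np.load("top0.npz")); f=d["frame"]
hsv=cv2.cvtColor(f,cv2.COLOR_BGR2HSV)
x0,y0,x1,y1=235,140,430,270
# z map check: world height of every pixel in region
v,u=np.mgrid[y0:y1,x0:x1]; z=d["z_map"][y0:y1,x0:x1]
P=np.stack([(u-d["cx"])/d["fx"]*z,(v-d["cy"])/d["fy"]*z,z],-1)-d["t"]; W=P@d["R"]
# board: pixels with height 0.055..0.078
m=((W[...,2]>.052)&(W[...,2]<.08)).astype(np.uint8)
c=max(cv2.findContours(m,0,2)[0],key=cv2.contourArea)
pts=W[(cv2.drawContours(m*0,[c],-1,1,-1)>0)&(m>0)][:,:2].astype(np.float32)
r=cv2.minAreaRect(pts*1000); print("board",r,np.median(W[...,2][m>0]))
print("box",cv2.boxPoints(r).round(1).tolist())
# dark things on board
g=((f[y0:y1,x0:x1].max(-1)<85)&(W[...,2]>.05)).astype(np.uint8)
for c in cv2.findContours(g,0,2)[0]:
    a=cv2.contourArea(c)
    if a<15: continue
    M=cv2.moments(c);uv=(M["m10"]/a+x0,M["m01"]/a+y0);k=cv2.drawContours(g*0,[c],-1,1,-1)>0
    print(np.round(uv,1),a,cv2.mean(f[y0:y1,x0:x1],k.astype(np.uint8))[:3],ray(d,uv,.07).round(4),"depth top",W[k][:,:].mean(0).round(3),W[k][:,2].max().round(3))
crop=f[y0:y1,x0:x1]; cv2.imwrite("pics/c1.png",cv2.convertScaleAbs(cv2.resize(crop,None,fx=4,fy=4,interpolation=2),alpha=1.6))
E
```

```text
board ((583.4336547851562, -17.204193115234375), (323.38775634765625, 272.9588623046875), 79.4475326538086) 0.059919961126965404
box [[419.70001220703125, -151.1999969482422], [688.0, -201.1999969482422], [747.2000122070312, 116.80000305175781], [478.8999938964844, 166.6999969482422]]
[296.7 215. ] 88.5 (37.47619047619048, 39.209523809523816, 47.247619047619054) [0.5405 0.0821 0.07  ] depth top [0.537 0.081 0.09 ] 1.499
[353.4 208. ] 123.0 (62.74647887323944, 62.41549295774648, 58.147887323943664) [ 0.566 -0.086  0.07 ] depth top [ 0.56  -0.083  0.104] 1.499
[299.3 194.8] 85.0 (35.59405940594059, 37.32673267326733, 45.83168316831683) [0.6017 0.0764 0.07  ] depth top [0.601 0.076 0.076] 0.087
[368.8 190.3] 90.5 (32.23364485981308, 34.168224299065415, 43.971962616822424) [ 0.6209 -0.1313  0.07  ] depth top [ 0.62  -0.131  0.075] 0.085
[301.8 174.2] 88.0 (34.81730769230769, 36.70192307692308, 45.625) [0.6648 0.0706 0.07  ] depth top [0.663 0.07  0.075] 0.084
```

View pics/c1.png

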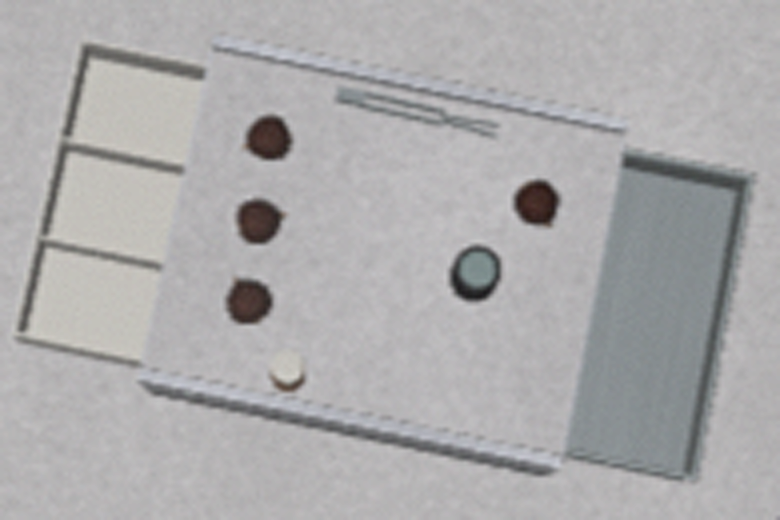

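Crop: four round brown chestnuts, at crop pixels (268,137), (259,220), (249,300) and (537,202). The loupe is at (476,268), the vial at (287,370), and the forceps run from (337,95) to (497,130). The pan is on the right and the compartment tray on the left. Next I'll put everything in board coordinates and work out the sweep points.

```bash
cat >> h.py <<'E'
O=np.array([.5834,-.0172]);X=np.array([.983,-.183]);Y=np.array([.183,.983])
def b(p): return np.round([(p[:2]-O)@X*1000,(p[:2]-O)@Y*1000],0)
def w(bx,by): return O+X*bx/1000+Y*by/1000
E
python3 - <<'E'
from h import *
d=dict(np.load("top0.npz"))
C=lambda u,v:(235+u/4,140+v/4)
for n,p,z in [("A",C(249,300),.07),("B",C(259,220),.07),("C",C(268,137),.07),("D",C(537,202),.07),("loupe top",C(477,268),.1),("vial top",C(287,362),.111),("fc1",C(337,95),.065),("fc2",C(497,130),.065),("pan far corner",C(690,478),.044),("b1",C(213,44),.072),("b2",C(625,130),.072)]:
    q=ray(d,p,z);print(n,b(q),q.round(3))
# scene view cross-check of chestnuts
s=dict(np.load("scene0.npz"))
for n,p in [("A",(352,258)),("B",(361,278)),("C",(369,299)),("D",(286,312)),("loupe.1",(295,278))]: print(n,b(ray(s,p,.07 if n!="loupe.1" else .1)))
E
```

```text
A [-60.  88.] [0.54  0.081 0.07 ]
B [ 1. 94.] [0.601 0.075 0.07 ]
C [ 64. 101.] [0.665 0.07  0.07 ]
D [  57. -107.] [ 0.62  -0.133  0.07 ]
loupe top [ -7. -71.] [ 0.564 -0.086  0.1  ]
vial top [-105.   49.] [0.489 0.05  0.111]
fc1 [108.  57.] [0.7   0.019 0.065]
fc2 [106. -67.] [ 0.676 -0.102  0.065]
pan far corner [-119. -262.] [ 0.418 -0.253  0.044]
b1 [125. 156.] [0.735 0.113 0.072]
b2 [ 125. -161.] [ 0.677 -0.198  0.072]
A [-59.  91.]
B [  4. 100.]
C [ 67. 104.]
D [  62. -102.]
loupe.1 [-11. -66.]
```

Request:
jog_arm --increments "2 -4.5 0 0 0 -8 1.5;4 -9 0 0 0 -16 1.5;6.5 -13 0 0 0 -24 1.5;9 -17 0 0 0 -32 1.5;11.5 -21 0 0 0 -40 1.5;14 -25 0 0 0 -48 1.5;16.5 -29 0 0 0 -56 1.5;19 -33 0 0 0 -64 1.5;21.5 -37 0 0 0 -72 1.5;24 -41 0 0 0 -80 1.5"

```text
clock: 1.1
tcp_pos: [0.4578, 0.2272, 0.3039]
tool_rot: [-3.141, 0.0, -0.159]
force: [0.4, 0.3, 0.8]
finger_gap: 0.0152
```

Request:
jog_arm --increments "2 -4 0 0 0 -1.5 1.5;4.3 -8 0 0 0 -1.5 1.5;6.5 -12 0 0 0 -1.5 1.5;8.7 -16 0 0 0 -1.5 1.5;10.8 -20 0 0 0 -1.5 1.5;13 -24 0 0 0 -1.5 1.5;15.2 -28 -2 0 0 -1.5 1.5;17.1 -31.6 -5 0 0 -1.5 1.5;17.1 -31.6 -9 0 0 -1.5 1.5;17.1 -31.6 -10 0 0 -1.5 1.5"

```text
clock: 2.1
tcp_pos: [0.6258, -0.0878, 0.1993]
tool_rot: [3.14, 0.008, -0.182]
force: [-1.6, 0.4, -0.7]
finger_gap: 0.0151
```

```bash
python3 - <<'E'
from cell import bot, optics
from h import *
d=optics.get_image("top");print(bot.get_state()["tcp_pos"],b(bot.get_state()["tcp_pos"]))
a=d["frame"][140:270,235:430]
s=optics.get_image("scene"); c=s["frame"][200:360,200:440]
cv2.imwrite("pics/v2.png",np.vstack([cv2.resize(a,(480,320)),cv2.resize(c,(480,320))])[:600])
E
```

```text
[ 0.62600454 -0.08634584  0.19969352] [ 55. -60.]
```

View pics/v2.png

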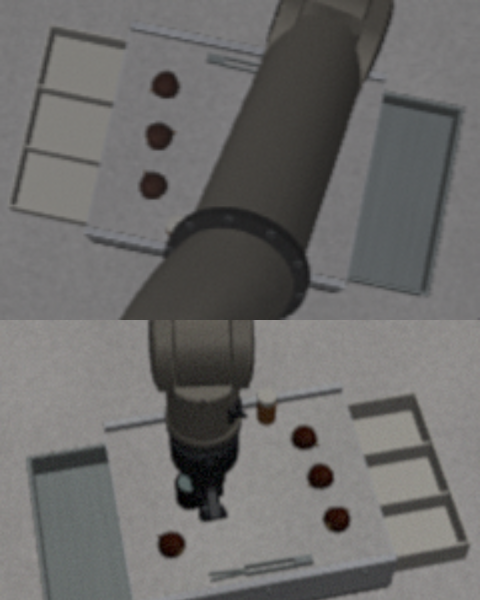

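Bottom panel (scene view): the fingers hang between the loupe and the forceps, behind the lone chestnut at (171,544). The other three are untouched. Descending.

Request:
jog_arm --increments "0.3 -0.2 -1 0 0 0 1.5;0.3 -0.2 -2 0 0 0 1.5;0.3 -0.2 -3 0 0 0 1.5;0.3 -0.2 -4 0 0 0 1.5;0.3 -0.2 -5 0 0 0 1.5;0.3 -0.2 -5 0 0 0 1.5;0.3 -0.2 -5 0 0 0 1.5"

```text
clock: 2.9
tcp_pos: [0.6312, -0.089, 0.1537]
tool_rot: [3.141, 0.0, -0.18]
force: [0.1, 0.5, 0.8]
finger_gap: 0.0149
```

Request:
jog_arm --increments "0 0 -0.7 0 0 0 1.5;0 0 -1.4 0 0 0 1.5;-0.2 -1 -1.4 0 0 0 1.5;-0.3 -1.8 -1.4 0 0 0 1.5;-0.5 -2.8 -1.4 0 0 0 1.5;-0.7 -3.8 -1.4 0 0 0 1.5;-0.9 -4.8 -1.4 0 0 0 1.5;-1.1 -5.9 -1.4 0 0 0 1.5;-1.3 -7 -1.4 0 0 0 1.5;-1.5 -8.1 -1.4 0 0 0 1.5"

```text
clock: 3.9
tcp_pos: [0.6162, -0.171, 0.14]
tool_rot: [-3.142, -0.0, -0.18]
force: [0.3, 0.0, 0.4]
finger_gap: 0.0151
```

Request:
jog_arm --increments "-0.15 -0.8 0 0 0 0 1.5;-0.3 -1.5 0 0 0 0 1.5;-0.4 -2 0 0 0 0 1.5;-0.4 -2 0 0 0 0 1.5"

```text
clock: 4.3
tcp_pos: [0.6121, -0.1908, 0.1399]
tool_rot: [3.141, -0.0, -0.18]
force: [0.2, 0.2, 0.4]
finger_gap: 0.0148
```

```bash
python3 - <<'E'
from cell import bot, optics
from h import *
p=bot.get_state()["tcp_pos"];print(p,b(p))
s=optics.get_image("scene"); c=s["frame"][200:360,200:440]
d=optics.get_image("top")["frame"][140:270,235:430]
cv2.imwrite("pics/v3.png",np.vstack([cv2.resize(d,(420,280)),cv2.resize(c,(480,320))[:,:420]]))
E
```

```text
[ 0.6120686  -0.19079904  0.13994202] [  60. -165.]
```

View pics/v3.png

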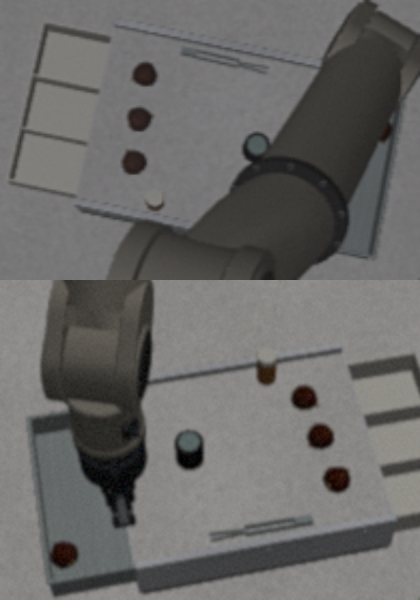

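Chestnut 1 is in the pan (lower panel, (63,553)), and the loupe and forceps haven't moved. Next is the far chestnut, C.

Request:
jog_arm --increments "0 0 4 0 0 0 1.5;0.3 1.5 6 0 0 0 1.5;1.2 6 6 0 0 0 1.5;2.1 10.5 6 0 0 0 1.5;3 15 6 0 0 0 1.5;3.9 19.5 6 0 0 0 1.5;4.8 24 6 0 0 0 1.5;5.7 28.2 6 0 0 0 1.5;6.2 30.7 5 0 0 0 1.5;6.2 30.7 3 0 0 0 1.5"

```text
clock: 5.4
tcp_pos: [0.6754, 0.1252, 0.1706]
tool_rot: [-3.137, -0.002, -0.17]
force: [0.0, 0.1, -0.7]
finger_gap: 0.0148
```

Request:
jog_arm --increments "0 0 -1.5 0 0 0 1.5;0 0 -3 0 0 0 1.5;0 0 -3 0 0 0 1.5"

```text
clock: 5.7
tcp_pos: [0.6729, 0.1159, 0.1374]
tool_rot: [3.139, 0.004, -0.181]
force: [-0.8, -0.8, -0.8]
finger_gap: 0.0148
```

Request:
jog_arm --increments "-0.2 -1 0 0 0 0 1.5;-0.4 -1.8 0 0 0 0 1.5;-0.55 -2.6 0 0 0 0 1.5;-0.7 -3.5 0 0 0 0 1.5;-0.9 -4.5 0 0 0 0 1.5;-1.1 -5.6 0 0 0 0 1.5;-1.35 -6.7 0 0 0 0 1.5;-1.6 -7.8 0 0 0 0 1.5;-1.8 -8.9 0 0 0 0 1.5;-2 -10 0 0 0 0 1.5"

```text
clock: 6.7
tcp_pos: [0.6541, 0.0161, 0.1399]
tool_rot: [3.142, 0.0, -0.18]
force: [0.2, -0.3, 0.8]
finger_gap: 0.0149
```

Request:
jog_arm --increments "-0.2 -1 0 0 0 0 1.5;-0.4 -2 0 0 0 0 1.5;-0.6 -3 0 0 0 0 1.5;-0.8 -4 0 0 0 0 1.5;-1 -5 0 0 0 0 1.5;-1.2 -6 0 0 0 0 1.5;-1.4 -7 0 0 0 0 1.5;-1.6 -8 0 0 0 0 1.5;-1.8 -9 0 0 0 0 1.5;-2 -10 0 0 0 0 1.5"

```text
clock: 7.7
tcp_pos: [0.6341, -0.0837, 0.1399]
tool_rot: [-3.142, 0.0, -0.179]
force: [-0.2, 0.4, 0.5]
finger_gap: 0.0151
```

Request:
jog_arm --increments "-0.2 -1 0 0 0 0 1.5;-0.4 -2 0 0 0 0 1.5;-0.6 -3 0 0 0 0 1.5;-0.8 -4 0 0 0 0 1.5;-1 -5 0 0 0 0 1.5;-1.2 -6 0 0 0 0 1.5;-1.4 -7 0 0 0 0 1.5;-1.6 -8 0 0 0 0 1.5;-1.8 -9 0 0 0 0 1.5;-2 -10 0 0 0 0 1.5"

```text
clock: 8.7
tcp_pos: [0.6141, -0.1838, 0.1399]
tool_rot: [3.142, 0.0, -0.18]
force: [0.4, -0.4, -0.6]
finger_gap: 0.015
```

```bash
python3 - <<'E'
from cell import bot, optics
from h import *
p=bot.get_state()["tcp_pos"];print(p,b(p))
s=optics.get_image("scene"); c=s["frame"][200:360,200:440]
d=optics.get_image("top")["frame"][140:270,235:430]
cv2.imwrite("pics/v4.png",np.vstack([cv2.resize(d,(420,280)),cv2.resize(c,(480,320))[:,:420]]))
E
```

```text
[ 0.61412008 -0.18382151  0.13989625] [  61. -158.]
```

View pics/v4.png

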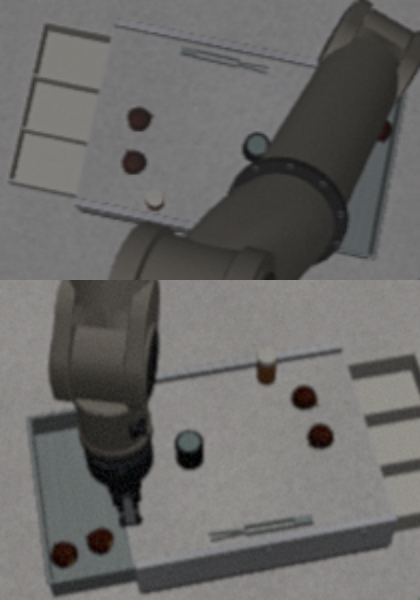

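C is in the pan too ((100,540)). Next is B, pushed diagonally around the loupe on its far side. I'll compute the waypoints.

```bash
python3 - <<'E'
from h import *
p0=np.array([.6141,-.1838]); s=w(-16,139); print("to start cm",((s-p0)*100).round(1))
a0=np.deg2rad(22.8); L=[]
c=np.array([2.,96.])
for k in range(-2,42):
    t=k*10.
    if t<=123: a=a0; cc=np.array([2,96])+t*np.array([np.sin(a),-np.cos(a)]); last=cc;
    else:
        a=max(0,a0*(1-(t-123)/50)); last=last+10*np.array([np.sin(a),-np.cos(a)]); cc=last
    f=cc-27*np.array([np.sin(a),-np.cos(a)])
    L.append((*f,np.rad2deg(a)))
    if f[1]<-158: break
base=s; 
for i,(x,y,a) in enumerate(L):
    print(i,np.round([x,y],0),((w(x,y)-s)*100).round(1),round(a-22.8,1))
E
```

```text
to start cm [-2.1 30.6]
0 [-16. 139.] [-0.  0.] 0.0
1 [-12. 130.] [ 0.2 -0.9] 0.0
2 [ -8. 121.] [ 0.4 -1.9] 0.0
3 [ -5. 112.] [ 0.6 -2.9] 0.0
4 [ -1. 102.] [ 0.8 -3.9] 0.0
5 [ 3. 93.] [ 1.  -4.8] 0.0
6 [ 7. 84.] [ 1.3 -5.8] 0.0
7 [11. 75.] [ 1.5 -6.8] 0.0
8 [15. 66.] [ 1.7 -7.8] 0.0
9 [19. 56.] [ 1.9 -8.8] 0.0
10 [23. 47.] [ 2.1 -9.7] 0.0
11 [26. 38.] [  2.3 -10.7] 0.0
12 [30. 29.] [  2.5 -11.7] 0.0
13 [34. 19.] [  2.7 -12.7] 0.0
14 [38. 10.] [  3.  -13.6] 0.0
15 [43.  1.] [  3.3 -14.6] -3.2
16 [47. -8.] [  3.6 -15.6] -7.8
17 [ 51. -17.] [  3.8 -16.6] -12.3
18 [ 55. -27.] [  3.9 -17.6] -16.9
19 [ 57. -36.] [  4.  -18.6] -21.4
20 [ 58. -46.] [  3.8 -19.6] -22.8
21 [ 58. -56.] [  3.7 -20.6] -22.8
22 [ 58. -66.] [  3.5 -21.5] -22.8
23 [ 58. -76.] [  3.3 -22.5] -22.8
24 [ 58. -86.] [  3.1 -23.5] -22.8
25 [ 58. -96.] [  2.9 -24.5] -22.8
26 [  58. -106.] [  2.7 -25.5] -22.8
27 [  58. -116.] [  2.6 -26.5] -22.8
28 [  58. -126.] [  2.4 -27.4] -22.8
29 [  58. -136.] [  2.2 -28.4] -22.8
30 [  58. -146.] [  2.  -29.4] -22.8
31 [  58. -156.] [  1.8 -30.4] -22.8
32 [  58. -166.] [  1.6 -31.4] -22.8
```

Request:
jog_arm --increments "0 0 4 0 0 0 1.5;0 0 7 0 0 0 1.5"

```text
clock: 9.0
tcp_pos: [0.6143, -0.1827, 0.2107]
tool_rot: [-3.142, 0.001, -0.179]
force: [1.7, -0.2, 0.6]
finger_gap: 0.0149
```

Request:
jog_arm --increments "-0.2 4 0 0 0 4 1.5;-0.5 8 0 0 0 8 1.5;-0.8 12 0 0 0 12 1.5;-1.1 16 0 0 0 16 1.5;-1.4 20 0 0 0 20 1.5;-1.7 24 0 0 0 22.8 1.5;-1.9 28 0 0 0 22.8 1.5;-2.1 30.6 0 0 0 22.8 1.5;-2.1 30.6 -3 0 0 22.8 1.5;-2.1 30.6 -5 0 0 22.8 1.5"

```text
clock: 10.0
tcp_pos: [0.5928, 0.1254, 0.159]
tool_rot: [-3.141, -0.0, 0.222]
force: [0.2, 0.5, 0.0]
finger_gap: 0.0149
```

Request:
jog_arm --increments "0 0 -1 0 0 0 1.5;0 0 -2 0 0 0 1.5;0 0 -2 0 0 0 1.5"

```text
clock: 10.3
tcp_pos: [0.5929, 0.1229, 0.1391]
tool_rot: [3.141, 0.002, 0.218]
force: [-0.3, -0.8, -0.2]
finger_gap: 0.0151
```

Request:
jog_arm --increments "0.2 -0.9 0 0 0 0 1.5;0.4 -1.7 0 0 0 0 1.5;0.5 -2.5 0 0 0 0 1.5;0.7 -3.4 0 0 0 0 1.5;0.9 -4.4 0 0 0 0 1.5;1.2 -5.4 0 0 0 0 1.5;1.4 -6.4 0 0 0 0 1.5;1.6 -7.5 0 0 0 0 1.5;1.9 -8.6 0 0 0 0 1.5;2.1 -9.7 0 0 0 0 1.5"

```text
clock: 11.3
tcp_pos: [0.6146, 0.0251, 0.1399]
tool_rot: [3.141, -0.0, 0.218]
force: [-0.8, -0.2, -0.1]
finger_gap: 0.0152
```

Request:
jog_arm --increments "0.2 -1 0 0 0 0 1.5;0.4 -2 0 0 0 0 1.5;0.6 -3 0 0 0 0 1.5;0.9 -3.9 0 0 0 0 1.5;1.2 -4.9 0 0 0 -3.2 1.5;1.5 -5.9 0 0 0 -7.8 1.5;1.7 -6.9 0 0 0 -12.3 1.5;1.8 -7.9 0 0 0 -16.9 1.5;1.9 -8.9 0 0 0 -21.4 1.5;1.7 -9.9 0 0 0 -22.8 1.5"

```text
clock: 12.3
tcp_pos: [0.6317, -0.0735, 0.1399]
tool_rot: [3.141, -0.0, -0.183]
force: [0.0, 0.3, -0.2]
finger_gap: 0.0152
```

```bash
python3 - <<'E'
from cell import bot, optics
from h import *
p=bot.get_state()["tcp_pos"];print(p,b(p))
s=optics.get_image("scene"); c=s["frame"][200:360,200:440]
cv2.imwrite("pics/v5.png",cv2.resize(c,(720,480),interpolation=2))
E
```

```text
[ 0.63174881 -0.07348908  0.13987402] [ 58. -46.]
```

View pics/v5.png

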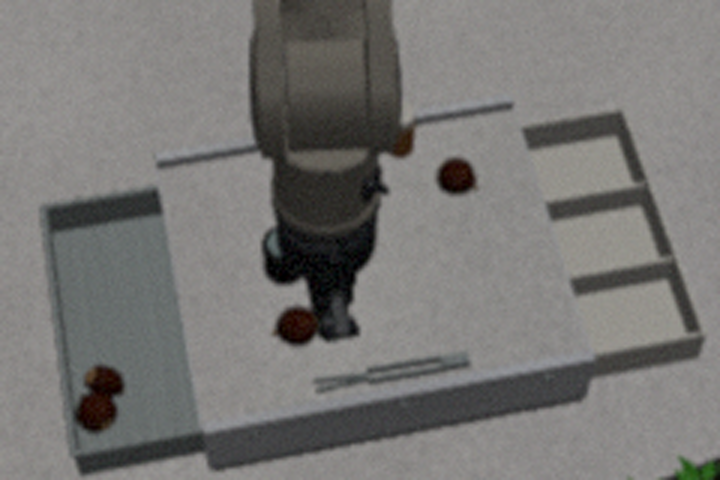

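B is cradled ahead of the fingers at (297,325), clear of the loupe. Two chestnuts are in the pan. Pushing on.

Request:
jog_arm --increments "-0.2 -1 0 0 0 0 1.5;-0.4 -2 0 0 0 0 1.5;-0.5 -3 0 0 0 0 1.5;-0.7 -4 0 0 0 0 1.5;-0.9 -4.9 0 0 0 0 1.5;-1.1 -5.8 0 0 0 0 1.5;-1.3 -6.7 0 0 0 0 1.5;-1.4 -7.6 0 0 0 0 1.5;-1.6 -8.5 0 0 0 0 1.5;-1.8 -9.4 0 0 0 0 1.5"

```text
clock: 13.35
tcp_pos: [0.6132, -0.1676, 0.1399]
tool_rot: [-3.142, -0.0, -0.179]
force: [-0.1, -0.1, -0.8]
finger_gap: 0.0149
```

Request:
jog_arm --increments "-0.2 -0.9 0 0 0 0 1.5;-0.3 -1.6 0 0 0 0 1.5;-0.4 -2 0 0 0 0 1.5;-0.4 -2 0 0 0 0 1.5;-0.4 -2 4 0 0 0 1.5;-0.4 -2 7 0 0 0 1.5"

```text
clock: 13.95
tcp_pos: [0.6094, -0.1864, 0.2107]
tool_rot: [-3.142, 0.001, -0.179]
force: [1.1, -0.1, 0.5]
finger_gap: 0.0149
```

```bash
python3 - <<'E'
from cell import bot, optics
from h import *
p=bot.get_state()["tcp_pos"];print(p,b(p))
s=optics.get_image("scene"); c=s["frame"][200:360,200:440]
cv2.imwrite("pics/v6.png",cv2.resize(c,(720,480),interpolation=2))
E
```

```text
[ 0.60936086 -0.18638497  0.21068981] [  56. -162.]
```

View pics/v6.png

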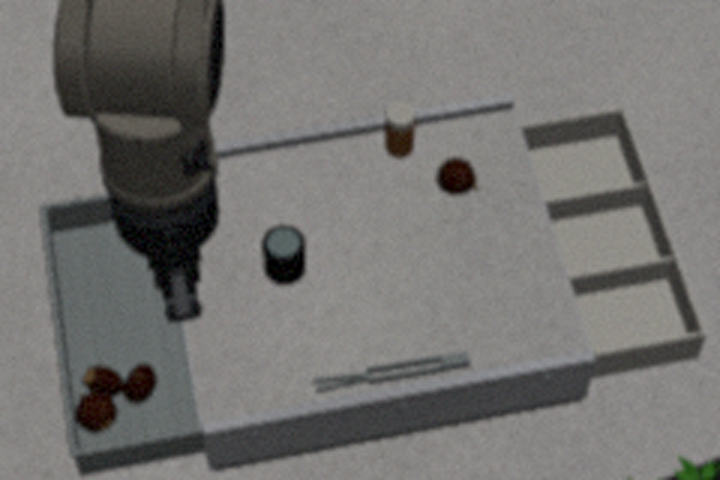

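Three are in the pan ((103,380), (140,382), (96,410)). The last one stands near the vial, so I'll sweep it diagonally away from the vial and round the far side of the loupe, as with B.

```bash
python3 - <<'E'
from h import *
p0=np.array([.6094,-.1864]); a0=np.deg2rad(50); L=[]
last=np.array([-60.,90.])-20*np.array([np.sin(a0),-np.cos(a0)]); t=-20
while True:
    a=a0 if t<=100 else max(0,a0*(1-(t-100)/90)); u=np.array([np.sin(a),-np.cos(a)])
    if t>-20: last=last+10*u
    f=last-27*u; L.append((*f,np.rad2deg(a),last)); t+=10
    if f[1]<-158: break
s=w(*L[0][:2]); print("to start cm",((s-p0)*100).round(1),s.round(4))
for i,(x,y,a,c) in enumerate(L):
    if i%10==0: s0=w(x,y);a1=a; 
    print(i,np.round([x,y],0),c.round(0),((w(x,y)-s)*100).round(1),round(a-50,1))
E
```

```text
to start cm [-9.8 30.5] [0.511  0.1185]
0 [-96. 120.] [-75. 103.] [0. 0.] 0.0
1 [-88. 114.] [-68.  96.] [ 0.6 -0.8] 0.0
2 [-81. 107.] [-60.  90.] [ 1.3 -1.5] 0.0
3 [-73. 101.] [-52.  84.] [ 1.9 -2.3] 0.0
4 [-65.  94.] [-45.  77.] [ 2.5 -3.1] 0.0
5 [-58.  88.] [-37.  71.] [ 3.2 -3.9] 0.0
6 [-50.  82.] [-29.  64.] [ 3.8 -4.6] 0.0
7 [-42.  75.] [-22.  58.] [ 4.4 -5.4] 0.0
8 [-35.  69.] [-14.  51.] [ 5.1 -6.2] 0.0
9 [-27.  62.] [-6. 45.] [ 5.7 -6.9] 0.0
10 [-19.  56.] [ 1. 39.] [ 6.4 -7.7] 0.0
11 [-12.  50.] [ 9. 32.] [ 7.  -8.5] 0.0
12 [-4. 43.] [17. 26.] [ 7.6 -9.3] 0.0
13 [ 5. 38.] [24. 19.] [ 8.4 -9.9] -5.6
14 [13. 32.] [30. 11.] [  9.1 -10.7] -11.1
15 [21. 25.] [35.  2.] [  9.7 -11.5] -16.7
16 [27. 17.] [40. -6.] [ 10.3 -12.4] -22.2
17 [34.  9.] [ 44. -16.] [ 10.7 -13.3] -27.8
18 [39.  1.] [ 47. -25.] [ 11.1 -14.2] -33.3
19 [43. -9.] [ 49. -35.] [ 11.3 -15.2] -38.9
20 [ 47. -18.] [ 50. -45.] [ 11.5 -16.2] -44.4
21 [ 50. -28.] [ 50. -55.] [ 11.6 -17.2] -50.0
22 [ 50. -38.] [ 50. -65.] [ 11.4 -18.2] -50.0
23 [ 50. -48.] [ 50. -75.] [ 11.2 -19.2] -50.0
24 [ 50. -58.] [ 50. -85.] [ 11.1 -20.2] -50.0
25 [ 50. -68.] [ 50. -95.] [ 10.9 -21.2] -50.0
26 [ 50. -78.] [  50. -105.] [ 10.7 -22.1] -50.0
27 [ 50. -88.] [  50. -115.] [ 10.5 -23.1] -50.0
28 [ 50. -98.] [  50. -125.] [ 10.3 -24.1] -50.0
29 [  50. -108.] [  50. -135.] [ 10.1 -25.1] -50.0
30 [  50. -118.] [  50. -145.] [ 10.  -26.1] -50.0
31 [  50. -128.] [  50. -155.] [  9.8 -27.1] -50.0
32 [  50. -138.] [  50. -165.] [  9.6 -28. ] -50.0
33 [  50. -148.] [  50. -175.] [  9.4 -29. ] -50.0
34 [  50. -158.] [  50. -185.] [  9.2 -30. ] -50.0
```

Request:
jog_arm --increments "-1.1 3.6 0.5 0 0 6 1.5;-2.3 7.3 0.5 0 0 12 1.5;-3.5 11 0.5 0 0 19 1.5;-4.7 14.7 0.5 0 0 26 1.5;-5.9 18.4 0.5 0 0 33 1.5;-7.1 22.1 0.5 0 0 40 1.5;-8.3 25.8 0.5 0 0 46 1.5;-9.4 29 0.5 0 0 50 1.5;-9.8 30.5 0.5 0 0 50 1.5;-9.8 30.5 -1 0 0 50 1.5"

```text
clock: 15.0
tcp_pos: [0.5115, 0.1223, 0.2012]
tool_rot: [-3.141, -0.004, 0.699]
force: [0.0, 0.1, -0.3]
finger_gap: 0.0149
```

Request:
jog_arm --increments "0 0 -2 0 0 0 1.5;0 0 -4 0 0 0 1.5;0 0 -6 0 0 0 1.5;0 0 -6 0 0 0 1.5"

```text
clock: 15.4
tcp_pos: [0.5097, 0.1182, 0.1378]
tool_rot: [-3.14, 0.004, 0.694]
force: [-1.0, -0.2, 0.8]
finger_gap: 0.0148
```

Request:
jog_arm --increments "0.6 -0.7 0 0 0 0 1.5;1.1 -1.3 0 0 0 0 1.5;1.6 -1.9 0 0 0 0 1.5;2.2 -2.6 0 0 0 0 1.5;2.8 -3.4 0 0 0 0 1.5;3.5 -4.2 0 0 0 0 1.5;4.2 -5.1 0 0 0 0 1.5;4.9 -6 0 0 0 0 1.5;5.6 -6.8 0 0 0 0 1.5;6.4 -7.7 0 0 0 0 1.5"

```text
clock: 16.4
tcp_pos: [0.5758, 0.0404, 0.1398]
tool_rot: [-3.141, 0.0, 0.693]
force: [-0.9, 1.0, 1.0]
finger_gap: 0.0148
```

Request:
jog_arm --increments "0.6 -0.8 0 0 0 0 1.5;1.2 -1.6 0 0 0 0 1.5;2 -2.2 0 0 0 -5.6 1.5;2.7 -3 0 0 0 -11.1 1.5;3.3 -3.8 0 0 0 -16.7 1.5;3.9 -4.7 0 0 0 -22.2 1.5;4.3 -5.6 0 0 0 -27.8 1.5;4.7 -6.5 0 0 0 -33.3 1.5;4.9 -7.5 0 0 0 -38.9 1.5;5.1 -8.5 0 0 0 -44.4 1.5"

```text
clock: 17.4
tcp_pos: [0.6267, -0.0445, 0.1398]
tool_rot: [3.142, -0.0, -0.085]
force: [-0.7, 0.4, 0.4]
finger_gap: 0.015
```

```bash
python3 - <<'E'
from cell import bot, optics
from h import *
p=bot.get_state()["tcp_pos"];print(p,b(p))
s=optics.get_image("scene"); c=s["frame"][200:360,200:440]
cv2.imwrite("pics/v7.png",cv2.resize(c,(720,480),interpolation=2))
E
```

```text
[ 0.62665755 -0.04451127  0.13979946] [ 48. -19.]
```

View pics/v7.png

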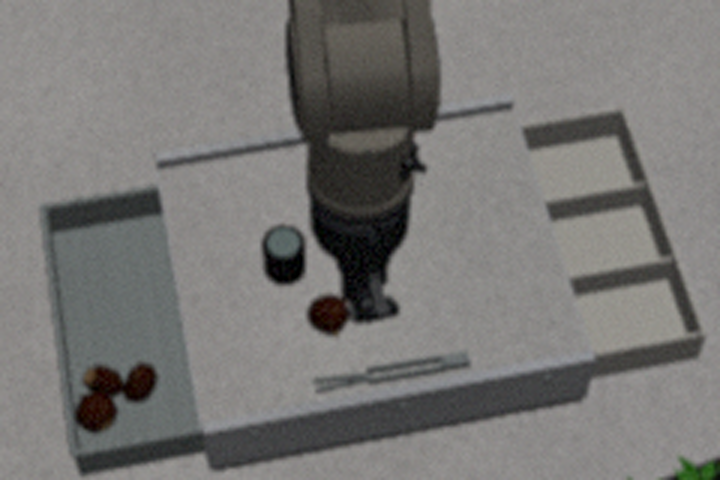

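The last chestnut is at (328,314) against the fingers, past the forceps and clear of the loupe at (284,253). Now straight on over the edge.

Request:
jog_arm --increments "0 -1 0 0 0 -5.6 1.5;-0.2 -2 0 0 0 -5.6 1.5;-0.4 -3 0 0 0 -5.6 1.5;-0.5 -4 0 0 0 -5.6 1.5;-0.7 -5 0 0 0 -5.6 1.5;-0.9 -6 0 0 0 -5.6 1.5;-1.1 -7 0 0 0 -5.6 1.5;-1.3 -8 0 0 0 -5.6 1.5;-1.5 -9 0 0 0 -5.6 1.5;-1.6 -10 0 0 0 -5.6 1.5"

```text
clock: 18.45
tcp_pos: [0.6101, -0.1448, 0.1399]
tool_rot: [-3.142, 0.0, -0.18]
force: [-0.5, 0.0, -0.0]
finger_gap: 0.0147
```

Request:
jog_arm --increments "-0.2 -0.9 0 0 0 0 1.5;-0.4 -1.7 0 0 0 0 1.5;-0.5 -2.5 0 0 0 0 1.5;-0.7 -3.3 0 0 0 0 1.5;-0.8 -4 0 0 0 0 1.5;-0.8 -4 0 0 0 0 1.5;-0.8 -4 4 0 0 0 1.5;-0.8 -4 8 0 0 0 1.5;-0.8 -4 12 0 0 0 1.5;-0.8 -4 15 0 0 0 1.5"

```text
clock: 19.45
tcp_pos: [0.6028, -0.1838, 0.2926]
tool_rot: [-3.141, -0.002, -0.179]
force: [0.8, 0.0, 0.7]
finger_gap: 0.0148
```

Request:
jog_arm --increments "0 -4 0 0 0 0 1.5;0 -8 0 0 0 0 1.5;0 -12 0 0 0 0 1.5;0 -16 0 0 0 0 1.5;0 -20 0 0 0 0 1.5;0 -24 0 0 0 0 1.5;0 -24 0 0 0 0 1.5;0 -24 0 0 0 0 1.5"

```text
clock: 20.25
tcp_pos: [0.6018, -0.4247, 0.2894]
tool_rot: [-3.141, 0.001, -0.181]
force: [-0.1, 0.6, 0.3]
finger_gap: 0.0152
```

```bash
python3 - <<'E'
from cell import bot, optics
from h import *
p=bot.get_state()["tcp_pos"];print(p,b(p))
d=optics.get_image("top"); a=d["frame"][140:270,235:430]
s=optics.get_image("scene"); c=s["frame"][200:360,200:440]
cv2.imwrite("pics/v8.png",np.vstack([cv2.resize(a,(420,280)),cv2.resize(c,(480,320))[:,:420]]))
for n,o in (("top",d),("scene",s)):
    f0=np.load(n+"0.npz")["frame"].astype(int); D=np.abs(o["frame"].astype(int)-f0).max(-1)
    r=dict(top=dict(loupe=(195,222,340,368),vial=(225,242,300,314),forceps=(160,175,317,362),bottle=(175,202,142,178),dish=(235,258,155,180)),scene=dict(loupe=(270,298,284,304),vial=(234,254,326,342),forceps=(315,332,302,360),bottle=(200,252,480,520),dish=(190,212,452,476),jar=(272,312,112,145),counter=(340,362,136,160)))[n]
    for k,(y0,y1,x0,x1) in r.items(): print(n,k,D[y0:y1,x0:x1].mean().round(1),D[y0:y1,x0:x1].max())
E
```

```text
[ 0.60182128 -0.42466118  0.28940903] [  93. -397.]
top loupe 7.3 88
top vial 7.4 11
top forceps 7.0 11
top bottle 6.7 11
top dish 7.4 11
scene loupe 7.5 27
scene vial 7.6 19
scene forceps 7.8 20
scene bottle 7.4 19
scene dish 8.3 17
scene jar 70.1 140
scene counter 7.2 20
```

View pics/v8.png

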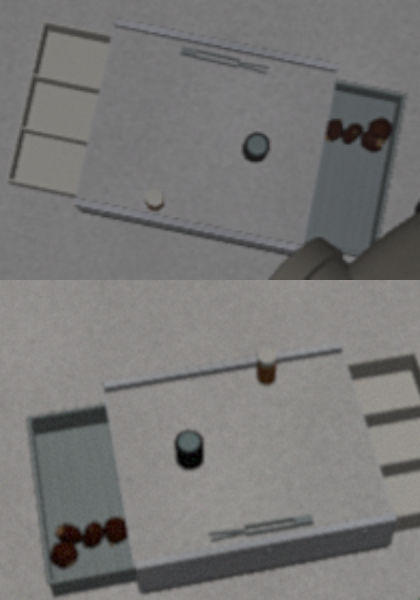

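All four chestnuts show in the pan, with the last close to the board edge. I'll check its height by depth before handing in.

```bash
python3 - <<'E'
from cell import bot, optics
from h import *
for n in ("top","scene"):
    d=optics.get_image(n); f=d["frame"]
    x0,y0,x1,y1=(235,140,430,270) if n=="top" else (210,230,440,360)
    v,u=np.mgrid[y0:y1,x0:x1]; z=d["z_map"][y0:y1,x0:x1]
    W=(np.stack([(u-d["cx"])/d["fx"]*z,(v-d["cy"])/d["fy"]*z,z],-1)-d["t"])@d["R"]
    F=f[y0:y1,x0:x1].astype(int); m=(F[...,2]-F[...,0]>6)&(F.max(-1)<75)
    B=np.stack([(W[...,:2]-O)@X,(W[...,:2]-O)@Y],-1)*1000
    q=m&(B[...,1]<-135)&(B[...,1]>-270)&(np.abs(B[...,0])<125)
    for lo in range(-260,-130,15):
        k=q&(B[...,1]>=lo)&(B[...,1]<lo+15)
        if k.sum()>3: print(n,"by",lo,k.sum(),"bx",B[k][:,0].mean().round(0),"z med/max mm",(np.median(W[k][:,2])*1000).round(),(W[k][:,2].max()*1000).round())
E
```

```text
top by -260 33 bx 66.0 z med/max mm 22.0 26.0
top by -245 67 bx 57.0 z med/max mm 25.0 43.0
top by -230 32 bx 52.0 z med/max mm 29.0 39.0
top by -215 32 bx 53.0 z med/max mm 31.0 39.0
top by -200 24 bx 49.0 z med/max mm 29.0 36.0
top by -185 45 bx 51.0 z med/max mm 29.0 35.0
top by -170 4 bx 51.0 z med/max mm 25.0 36.0
scene by -260 52 bx 74.0 z med/max mm 21.0 28.0
scene by -245 120 bx 67.0 z med/max mm 23.0 40.0
scene by -230 52 bx 60.0 z med/max mm 28.0 41.0
scene by -215 56 bx 62.0 z med/max mm 32.0 40.0
scene by -200 43 bx 58.0 z med/max mm 29.0 37.0
scene by -185 72 bx 59.0 z med/max mm 28.0 39.0
scene by -170 27 bx 56.0 z med/max mm 22.0 30.0
```

All are below the board face and inside the pan, and the arm is clear.

```bash
python3 -c "
from cell import bot
print(bot.job_done())"
```

```text
the job is handed in; nothing more can be done
None
```

All four chestnuts are in the steel pan, none in the three-compartment tray. I swept them one at a time with nearly shut fingertips, the last two diagonally around the magnifier. The job was handed in at about 20 s of the 64 s allowed, and force readings stayed under 2 N.

- **Chestnuts:** Depth from both cameras puts them inside the pan with their tops at 43 mm or lower, below the board face. The board and the tray are empty in the last pictures.
- **Magnifier, vial, forceps, wash bottle, dish and counter:** the before-and-after pictures differ only by image noise. One spot in the magnifier's window changed more, most likely the chestnut swept from beside it. The magnifier itself looks in place in both views.
- **Sample jar:** this check failed, because the parked arm hides the jar from the scene camera. The fingertips passed about 12 cm above its lid and no contact force showed, but I did not see it afterwards.

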